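# Put the drilling template away in the tool rack

### The arm

A 6-joint arm with a two-finger parallel gripper is mounted at the origin on the work surface. World frame = base frame: x ahead of the robot, y to its left, z up, the work surface at z = 0. Lengths are in m, angles in rad, forces in N, time in s.
With the tool pointing down it reaches from about 0.375 to 0.9 m from the base axis. Payload 3.1 kg.
Tool frame: the origin (TCP) lies at the very end of the fingers, on their centre line; the grasp point (between the pads) lies 19 mm behind it; x points along the fingers, y is the direction in which the jaws open and shut, and the axes are right-handed (so a half turn about x gives the same grasp; the last joint's range is limited). The gripper opens to 85 mm and grips with 20 to 120 N. Pads are 22 mm wide; open, the fingers measure 114 mm over their backs; the gripper's body (76 mm by 85 mm) begins 54 mm behind the grasp point. The pads swing forward as they close: fully open they stand 13 mm farther back than shut.
Start: joints at [-1.427, 0.527, 1.433, -0, 1.181, -0.178], TCP at [0.198, -0.593, 0.231] pointing down, gripper open.
Joint ranges: [-3.08, 3.08], [-0.75, 2.2], [0.22, 2.44], [-1.43, 4.57], [0, 2.65], [-2.85, 2.85]. Speed limits (rad/s): [2.79, 2.79, 3.14, 3.14, 3.14, 3.14].

### API

Orientations are given as a unit quaternion [x, y, z, w].
In Python, from station import sense, snapshot, camera_model, sign_off gives the robot as it stands.
- The arm moves only by the tool step_arm, never from a script. Its argument "increments" is one flat list of numbers, 5 for each row, row after row: the shift along the tool's x, y, z in units of 60 mm (1.0 is 60 mm), then the turn about the tool's x in units of 5 degrees (1.0 is 5 degrees), then the closure, from 0 (fully open) to 1 (shut). A call has exactly 5 rows; each row is the pose to reach, as a shift and turn from the pose measured when the call began, along the tool's axes at that moment; what a row does not reach only later rows make up. A row lasts 1/8 s, in which the tool goes at most 62.5 mm and 10.7 degrees, less where a joint would pass 70% of its speed; a pose out of reach is approached as far as the arm can. A call with a gripper value outside its range is refused whole. The fingers move at their own pace and stop on an object; "grip_force" is the grip in N (left out, the last holds). Time passes only in rows, so rows that repeat a pose let the fingers close, or fill a call up. It gives the time, the measured TCP pose, the force and the opening at its end, in the units of the state.
- sense(): the state, without advancing time (a new reading comes with each control period).
- snapshot(name): name is "scene" or "top" or "wrist"; returns the picture (420x560x3 uint8, blue, green, red); there is no depth.
- camera_model(name): a dict with "vertical_fov" (degrees; the focal length in pixels is half the picture's height over the tangent of half this angle, whatever the lens; pixels are square), "cx", "cy" (the principal point, pixels), "R" (3x3) and "t" (3): a world point X has camera coordinates R X + t. Camera axes: x right, y down, z forward; pixel columns grow to the right and rows downward; lengths in m; the calibration is good to about 2 mm. A picture is of the moment at which its call begins: read the wrist's pose just before it. camera_model takes no time and is no camera call; for the wrist camera it gives the pose at the moment of the call.
- sign_off(): hands the job in, once; it reports no verdict.
The state is a dict: "t": time; "q": joint angles; "qd": joint speeds; "tau": joint torques, N m; "tcp_pos": TCP position; "tool_rot": TCP orientation; "force": force on the tool from outside, world axes, zero at the start; "ft_torque": the same for the moment, N m; "finger_gap": opening from 0.0 (shut) to 1.0 (fully open).
Only numpy, scipy, OpenCV 4.12 (cv2) and the standard library are available. Lean on these libraries where they do the work, as an engineer would, in place of code of your own. Each camera call takes 0.05 s, during which the arm holds its last target. There are 200 camera calls.

### The job

Take the aluminium drilling template out of the leaning wooden stand and slide it, upper edge up, into the one empty bay of the tool rack; then push it down past the springs until it is fully home on the floor of the bay, level with its two neighbours. Do not drop it or ram it down, and leave the other things on the bench where they are.

Things in the scene. Friction and masses are not known exactly. Their poses are not given: they have to be found in the camera images.
- plate: The template to put away: flat aluminium plate, 130 x 6 x 100 mm (own x, y, z), five holes, 0.21 kg +-30 %. It starts leaning in the wooden stand. Origin: middle of its lower 130 x 6 mm edge; x along that edge, y its thickness, z up the plate. Each 100 mm end edge has a notch 4 mm deep, 22 to 46 mm above the lower edge. It may go into a bay either way round, upper edge up.
- plate_top (a point): Middle of the plate's upper edge, 100 mm above its origin along its z; the place to push it home.
- stand: Fixed wooden stand, footprint 130 x 92 mm, with a leaning slot along its x. Origin: centre of the underside. The plate in it leans 0.35 rad from vertical, top towards the stand's -y, and is drawn out along its own plane. A lip 14 mm high stands in front of the plate.
- slot (a point): Middle of the slot's floor in the stand, 15 mm to +y of the stand's origin, 36 mm above the table: the plate's lower edge stands here. Behind the plate (stand's -y) are two posts, 26 mm wide, centred 46 mm either side of the middle, reaching 66 mm up the plate, with 66 mm free between them for a finger; the plate's face is open in front.
- rack: Fixed painted steel rack, footprint 180 x 116 mm. Origin: centre of the underside. Three bays run along its x, centred at x = 0 and at y = -30, 0, +30 mm, floors 8 mm above the origin. Any two already hold a like plate, fully home; one is empty. Which one is not measured: look or feel for it. Partitions to 92 mm above the origin, 9 mm from a plate's faces, keep fingers out.
- rack_top (a point): Middle of the rack at the level of the upper edges of plates that are home: 108 mm above its origin. The stored plates are fixed and may be touched.
- bay0 (a point): Middle of the floor of the bay at rack y = -30 mm, z = 8 mm. At both ends of every bay a pair of vertical guides leaves a slot 9 mm wide and 133 mm long for the 6 x 130 mm plate; straight up to 82 mm above the floor, above that flaring to about 17 mm by 144 mm at about 91 mm above the floor.
- bay1 (a point): Middle of the floor of the bay at rack y = 0. In each end of every bay a brass spring nose sticks in 4.5 mm, centred 34 mm above the floor. A plate slides freely down the guides until its lower edge stands on the noses, about 44 mm above the floor.
- bay2 (a point): Middle of the floor of the bay at rack y = +30 mm. From the noses on, a plate must be pushed down in the middle of its upper edge: at most about 25 N to start it, then 5 to 10 N; the noses hold it where it is left. At the end they spring into its notches and its lower edge stands on the floor, where the force rises steeply.
- vblock: Bystander, loose: dark steel V-block, 70 x 50 x 40 mm. Origin: centre of its underside.
- roundbar: Bystander, loose: brass round bar lying down, 22 mm diameter, 110 mm long. Origin: centre of its underside.
- brassblock: Bystander, loose: brass block, 60 x 40 x 22 mm. Origin: centre of its underside.
- brassslab: Bystander, loose: brass slab, 80 x 50 x 12 mm. Origin: centre of its underside.
- wrench: Bystander, loose: open-ended wrench lying flat, 190 mm long. Origin: underside, near its middle.
- driver: Bystander, loose: screwdriver lying flat, 170 mm long. Origin: underside, near its middle.
- oilcan: Bystander, loose: upright steel oil can, 60 mm diameter, 120 mm high. Origin: centre of its underside.
- bush: Bystander, loose: upright stepped brass bush, 52 mm diameter, 55 mm high. Origin: centre of its underside.
Not all that is in view belongs to the job. Leave any pink look-alike of the plate alone.

How it is judged:
By the outcome, as a careful person would: the job done as asked, in the order asked, and still so for the second after the job is handed in, with the robot touching nothing.
It also fails if it takes over 58 s, if anything falls off the work surface, if the arm or the gripper's body presses on something with over 40 N, if the wrist force passes 120 N, or if a joint passes its speed limit or range.

## Working session

There is one attempt and no reset: what is moved stays moved. The work goes in short steps, Python scripts to look and compute and a tool call to move; the robot and the scene stay as the last step left them, time stands still between calls to the robot, and variables do not carry over. Pictures are saved under pics/ and viewed, about 8 in all and at most 12, crops included, and the job is handed in when it is done.

Besides the shell and the picture viewer there is one more tool, called after "Call:" in YAML: its name, and indented under it one key for each argument. step_arm: Moves the arm, as the interface text tells. Its arguments: {"type":"object","properties":{"increments":{"type":"array","items":{"type":"number"}},"grip_force":{"type":"number"}},"required":["increments"]}

```bash
ls; mkdir -p pics
cat > h.py <<'E'
import numpy as np, cv2
from station import sense, snapshot, camera_model, sign_off
from scipy.spatial.transform import Rotation as R
def ray(cm,u,v):
    f=210/np.tan(np.radians(cm["vertical_fov"])/2)
    Rm=np.array(cm["R"]);t=np.array(cm["t"])
    d=Rm.T@np.array([(u-cm["cx"])/f,(v-cm["cy"])/f,1.]);return -Rm.T@t,d/np.linalg.norm(d)
def onz(cm,u,v,z):
    o,d=ray(cm,u,v);return o+d*(z-o[2])/d[2]
def proj(cm,X):
    f=210/np.tan(np.radians(cm["vertical_fov"])/2)
    c=np.array(cm["R"])@np.array(X)+np.array(cm["t"]);return np.array([cm["cx"]+f*c[0]/c[2],cm["cy"]+f*c[1]/c[2]])
def tri(c1,p1,c2,p2):
    o1,d1=ray(c1,*p1);o2,d2=ray(c2,*p2)
    A=np.stack([d1,-d2],1);s=np.linalg.lstsq(A,o2-o1,rcond=None)[0]
    a=o1+s[0]*d1;b=o2+s[1]*d2;return (a+b)/2,np.linalg.norm(a-b)
E
python3 - <<'E'
from h import *
print(sense())
for n in("scene","top"):
    im=snapshot(n);cv2.imwrite(f"pics/{n}0.png",im);cm=camera_model(n);print(n,cm)
E
```

```text
pics
{'t': 0.0, 'q': array([-1.42747071e+00,  5.28452133e-01,  1.43392729e+00, -2.23956674e-05,
        1.18141745e+00, -1.78506774e-01]), 'qd': array([-6.38621830e-04, -2.39510967e-04,  2.34151681e-04, -9.65875023e-04,
        7.63623108e-05,  5.44346084e-04]), 'tau': array([ 2.20907590e-03, -4.42338932e+01, -1.78026778e+01, -1.08497652e-04,
        8.35845654e-03, -4.54095598e-06]), 'tcp_pos': array([ 0.19760216, -0.59216534,  0.23033431]), 'tool_rot': array([ 0.69797708,  0.11407674, -0.69796431,  0.1125181 ]), 'force': array([-0.04082252,  0.33526723, -0.34176901]), 'ft_torque': array([0.02887697, 0.07743747, 0.01723675]), 'finger_gap': 0.9991299250115736}
scene {'vertical_fov': 54.021352633203264, 'cx': 279.3255896381451, 'cy': 218.17221040641545, 'R': array([[ 0.7918004 ,  0.6104561 ,  0.01988668],
       [ 0.42335772, -0.52507087, -0.73828776],
       [-0.44025035,  0.59299573, -0.67419263]]), 't': array([-0.4182722 , -0.15527451,  1.44145751])}
top {'vertical_fov': 43.939125280805236, 'cx': 286.7939427389706, 'cy': 217.9820058908726, 'R': array([[-0.01701881, -0.99983869,  0.00574057],
       [-0.99299272,  0.01623021, -0.11705572],
       [ 0.11694367, -0.00769249, -0.99310876]]), 't': array([0.00616181, 0.56080726, 1.41722399])}
```

Run:
```python
import cv2,numpy as np
a=cv2.imread("pics/scene0.png");b=cv2.imread("pics/top0.png")
s=np.vstack([a,b]);
cv2.imwrite("pics/a.png",cv2.resize(a,(784,588)));cv2.imwrite("pics/b.png",cv2.resize(b,(784,588)))
```

```text
(no output)
```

View pics/a.png

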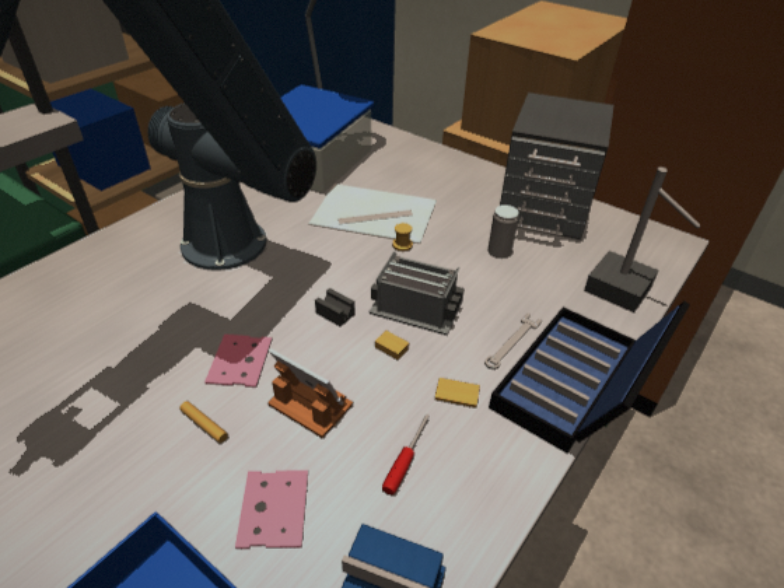

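View pics/b.png

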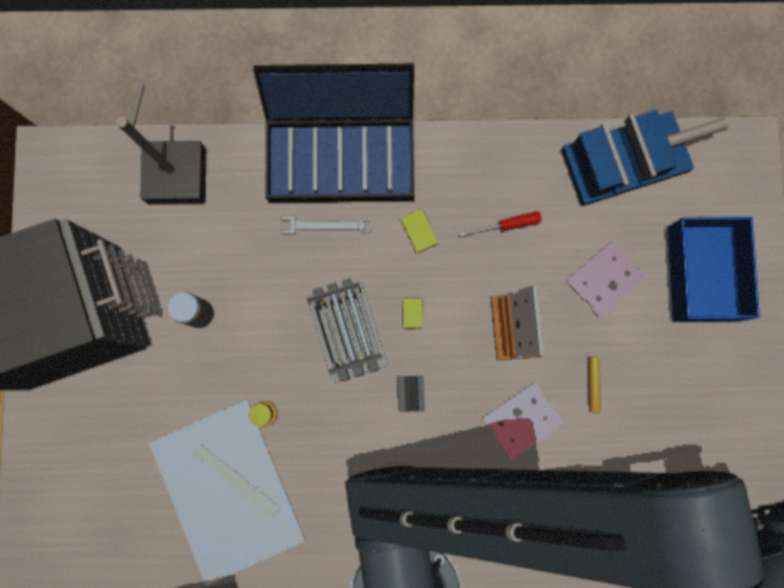

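The scene and top views show the stand with the grey plate at top (517,325) of the 784-px view. The plate leans to the right, towards world -y. The rack is at (346,330). Two pink look-alikes lie flat at (605,278) and (522,420), and I'll leave those alone. Next I'll enlarge the stand and rack to confirm.

Run:
```python
import cv2,numpy as np
a=cv2.imread("pics/scene0.png");b=cv2.imread("pics/top0.png")
def crop(i,u,v,w,h,k):return cv2.resize(i[v:v+h,u:u+w],None,fx=k,fy=k,interpolation=cv2.INTER_CUBIC)
t=np.hstack([crop(b,215,195,66,80,6)[:,:396],crop(b,340,195,60,80,6)[:,:360]])
s=np.hstack([crop(a,260,175,75,65,5)[:, :375],crop(a,185,240,75,75,5)[:325,:375]])
w=max(t.shape[1],s.shape[1]);p=lambda x:np.pad(x,((0,0),(0,w-x.shape[1]),(0,0)))
m=np.vstack([p(t),p(s)]);print(m.shape);cv2.imwrite("pics/c.png",cv2.resize(m,None,fx=.74,fy=.74))
```

```text
(805, 756, 3)
```

View pics/c.png

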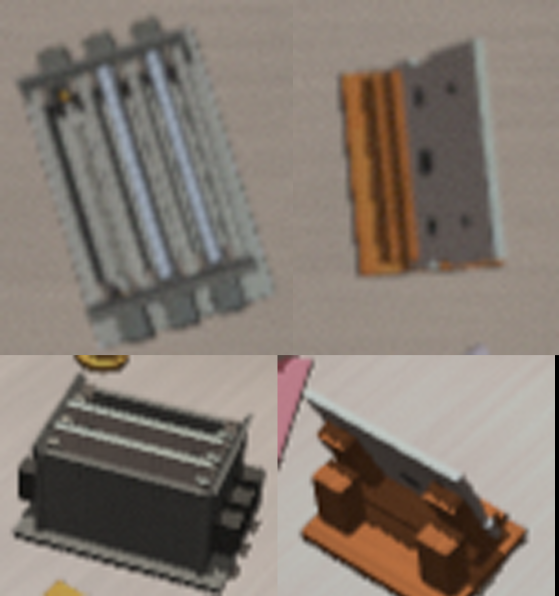

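The crops show the grey plate leaning in the stand, front face with holes facing up and top towards world -y. In the rack, two bays hold bright plates. The +y-most bay (left in the top view) is empty, with its brass nose visible. Next I'll fit the bright edges.

```bash
cat > m.py <<'E'
from h import *
def blobs(im,box,thr,minlen=20):
    u0,v0,u1,v1=box;c=im[v0:v1,u0:u1].astype(int)
    m=((c.min(2)>thr)).astype(np.uint8)
    n,l,st,ce=cv2.connectedComponentsWithStats(m);out=[]
    for i in range(1,n):
        y,x=np.nonzero(l==i)
        p=np.stack([x,y],1).astype(np.float32)
        r=cv2.minAreaRect(p)
        if max(r[1])<minlen: continue
        b=cv2.fitLine(p,cv2.DIST_L2,0,.01,.01).ravel();s=(p-b[2:])@b[:2]
        e=[b[2:]+b[:2]*(k)+[u0,v0] for k in(s.min()-.5,s.max()+.5)]
        out.append((np.array(e),min(r[1])))
    return out
E
python3 - <<'E'
from m import *
b=cv2.imread("pics/top0.png");cm=camera_model("top")
for nm,box,z in(("rack",(215,195,281,275),.108),("stand",(340,195,400,265),.130)):
  for thr in (125,140,155):
    for e,w in blobs(b,box,thr):
        P=[onz(cm,*q,z) for q in e]
        print(nm,thr,e.round(1).tolist(),w,np.round(P,4).tolist(),np.linalg.norm(P[0]-P[1]).round(4))
# stand's bench footprint, orange
h=cv2.cvtColor(b,cv2.COLOR_BGR2HSV);m=cv2.inRange(h,(5,120,50),(18,255,255));m[:, :330]=0;m[:,400:]=0
y,x=np.nonzero(m[190:270]);print(x.min(),x.max(),y.min()+190,y.max()+190)
E
```

```text
rack 125 [[230.4, 280.4], [265.1, 188.8]] 65.0 [[0.391, 0.147, 0.108], [0.631, 0.0536, 0.108]] 0.2575
rack 125 [[248.4, 206.6], [263.2, 253.5]] 5.112312316894531 [[0.5838, 0.0983, 0.108], [0.4594, 0.0608, 0.108]] 0.1299
rack 125 [[237.2, 209.7], [251.5, 256.7]] 2.6467723846435547 [[0.5761, 0.1281, 0.108], [0.4516, 0.0914, 0.108]] 0.1298
rack 125 [[231.2, 220.4], [239.3, 257.7]] 6.790997505187988 [[0.5479, 0.144, 0.108], [0.4495, 0.1235, 0.108]] 0.1005
rack 125 [[239.5, 236.6], [246.4, 258.7]] 2.266890287399292 [[0.5047, 0.1225, 0.108], [0.4465, 0.1047, 0.108]] 0.0608
rack 140 [[237.6, 210.6], [251.4, 255.7]] 1.9115571975708008 [[0.5738, 0.1271, 0.108], [0.4541, 0.0916, 0.108]] 0.1248
rack 140 [[251.6, 216.6], [262.8, 252.6]] 1.2478351593017578 [[0.5572, 0.0902, 0.108], [0.4618, 0.0618, 0.108]] 0.0996
stand 125 [[367.3, 191.5], [375.6, 267.1]] 59.0 [[0.6157, -0.2142, 0.13], [0.4185, -0.2287, 0.13]] 0.1977
stand 140 [[381.5, 203.4], [386.8, 252.5]] 2.089578151702881 [[0.5836, -0.2501, 0.13], [0.4554, -0.2591, 0.13]] 0.1284
351 374 211 256
```

```bash
cat >> h.py <<'E'
def plan(p,yaw_y=None):
    "units to bring TCP to p and tool y axis to world angle yaw_y (deg, mod 180)"
    s=sense();M=R.from_quat(s["tool_rot"]).as_matrix();d=M.T@(np.array(p)-s["tcp_pos"])/.06
    a=0
    if yaw_y is not None:
        cur=np.degrees(np.arctan2(M[1,1],M[0,1]));a=-((yaw_y-cur+90)%180-90)/5
    print("t",round(s["t"],2),"tcp",s["tcp_pos"].round(4),"F",s["force"].round(1),"gap",round(s["finger_gap"],3),"yaw_y",np.degrees(np.arctan2(M[1,1],M[0,1])).round(2),"down",M[:,0].round(3),"q6",s["q"].round(2))
    print("units",d.round(3),"turn",round(a,3))
E
python3 -c "
from h import *
plan([.5195,-.25,.21],94)"
```

```text
t 0.1 tcp [ 0.1976 -0.5922  0.2304] F [ 0.1  0.6 -0.1] gap 0.998 yaw_y -71.56 down [-0.     0.002 -1.   ] q6 [-1.43  0.53  1.43  0.    1.18 -0.18]
units [ 0.35  -3.714 -6.893] turn 2.888
```

Call:
step_arm:
  increments: [0, -0.45, -0.85, 0.3, 0, 0, -0.9, -1.7, 0.7, 0, 0.1, -1.35, -2.55, 1.1, 0, 0.1, -1.8, -3.4, 1.5, 0, 0.15, -2.25, -4.25, 1.9, 0]

```text
t: 0.72
tcp_pos: [0.3979, -0.382, 0.2216]
tool_rot: [-0.705, -0.055, 0.705, -0.054]
force: [-0.5, -0.5, -0.9]
finger_gap: 1.0
```

```bash
python3 -c "
from h import *
plan([.5195,-.25,.21],94)"
```

```text
t 0.72 tcp [ 0.3979 -0.382   0.2216] F [-0.5 -0.5 -0.9] gap 1.0 yaw_y -81.15 down [-0.     0.002 -1.   ] q6 [-0.97  0.44  1.63  0.    1.07  0.45]
units [ 0.197 -1.862 -2.342] turn 0.971
```

Call:
step_arm:
  increments: [0.05, -0.6, -0.75, 0.3, 0, 0.1, -1.2, -1.5, 0.6, 0, 0.2, -1.86, -2.34, 0.97, 0, 0.2, -1.86, -2.34, 0.97, 0, 0.2, -1.86, -2.34, 0.97, 0]

```text
t: 1.35
tcp_pos: [0.5191, -0.2499, 0.2094]
tool_rot: [-0.706, -0.026, 0.707, -0.024]
force: [0.2, 0.1, 0.2]
finger_gap: 1.001
```

```bash
python3 -c "
from h import *
plan([.5195,-.25,.105],94)
cm=camera_model('wrist');im=snapshot('wrist');cv2.imwrite('pics/w1.png',im)
import json;json.dump({k:np.array(v).tolist() for k,v in cm.items()},open('w1.json','w'))
for P in ([.5195,-.2546,.13],[.5836,-.2501,.13],[.4554,-.2591,.13]):print(proj(cm,P))
"
```

```text
t 1.35 tcp [ 0.5191 -0.2499  0.2094] F [0.2 0.1 0.2] gap 1.001 yaw_y -85.92 down [-0.001  0.002 -1.   ] q6 [-0.64  0.49  1.58  0.    1.08  0.86]
units [ 1.74   0.006 -0.008] turn 0.017
[285.1968256  221.17455605]
[285.69599664 134.71112678]
[284.77114814 294.90786506]
```

View pics/w1.png

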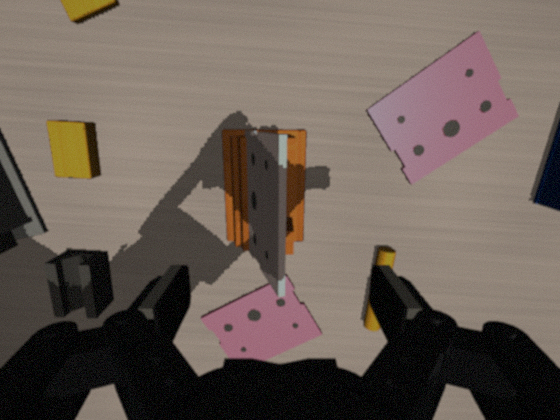

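The wrist view shows the plate's upper edge from (281,135) to (281,296), about 4 px (3 mm) to +y of the prediction. The pink look-alikes are clear of it. I'll descend with a small +y correction and close gently.

Call:
step_arm:
  increments: [0.5, -0.04, 0, 0, 0, 1.0, -0.04, 0, 0, 0, 1.5, -0.04, 0, 0, 0, 1.74, -0.04, 0, 0, 0.3, 1.74, -0.04, 0, 0, 0.6]
  grip_force: 20

```text
t: 2.02
tcp_pos: [0.5175, -0.2489, 0.1045]
tool_rot: [-0.706, -0.025, 0.708, -0.023]
force: [0.8, 0.3, -0.4]
finger_gap: 0.603
```

Call:
step_arm:
  increments: [0, 0, 0, 0, 0.7, 0, 0, 0, 0, 0.8, 0, 0, 0, 0, 0.9, 0, 0, 0, 0, 1, 0, 0, 0, 0, 1]

```text
t: 2.65
tcp_pos: [0.5177, -0.2472, 0.1059]
tool_rot: [-0.706, -0.026, 0.707, -0.022]
force: [-0.2, 4.4, 4.4]
finger_gap: 0.156
```

```bash
python3 -c "
from h import *
plan([.5195,-.25,.105],94)
cv2.imwrite('pics/s2.png',cv2.resize(snapshot('scene')[215:335,150:310],None,fx=4,fy=4,interpolation=2))
"
```

```text
t 2.65 tcp [ 0.5177 -0.2472  0.1059] F [-0.2  4.4  4.4] gap 0.156 yaw_y -86.15 down [-0.002  0.005 -1.   ] q6 [-0.64  0.63  1.67  0.    0.85  0.86]
units [ 0.014  0.049 -0.027] turn -0.03
```

View pics/s2.png

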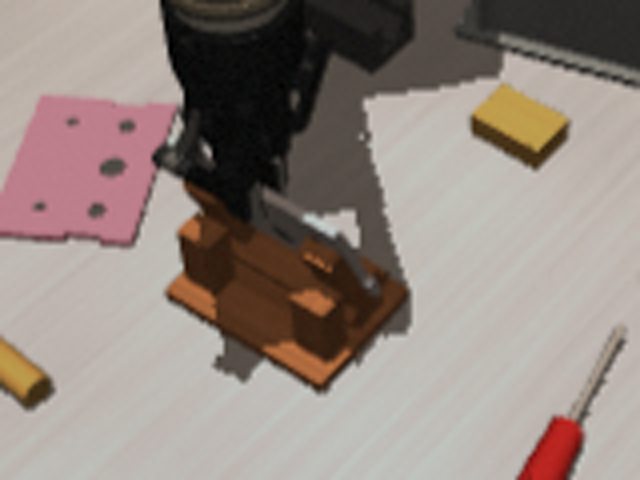

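The scene crop shows the plate gripped while still leaning, fingers at its upper edge. The gap of 13 mm fits a tilted plate, and the forces are small. I'll draw it out along its own plane.

Call:
step_arm:
  increments: [-0.09, 0.035, 0, 0, 1, -0.19, 0.07, 0, 0, 1, -0.28, 0.1, 0, 0, 1, -0.38, 0.14, 0, 0, 1, -0.47, 0.17, 0, 0, 1]

```text
t: 3.32
tcp_pos: [0.5166, -0.2542, 0.1334]
tool_rot: [-0.705, -0.028, 0.709, -0.019]
force: [0.4, 5.0, -3.2]
finger_gap: 0.142
```

```bash
python3 -c "
from h import *
plan([.5195,-.25,.105],94)
cv2.imwrite('pics/s3.png',cv2.resize(snapshot('scene')[215:335,150:310],None,fx=4,fy=4,interpolation=2))
"
```

```text
t 3.33 tcp [ 0.5166 -0.2542  0.1334] F [ 0.4  5.  -3.2] gap 0.142 yaw_y -86.17 down [-0.006  0.012 -1.   ] q6 [-0.65  0.6   1.64  0.01  0.92  0.85]
units [ 0.473 -0.061 -0.055] turn -0.034
```

View pics/s3.png

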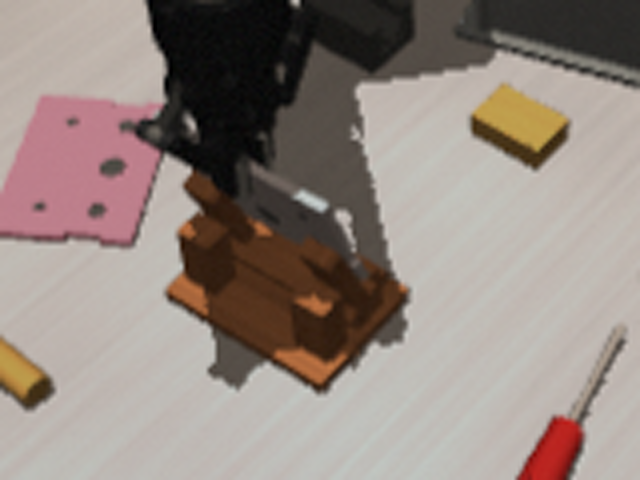

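The plate has risen with the gripper and its lower edge is past the lip, though it still leans on the posts. I'll move forward (+y) and up, away from the posts, so it can swing upright in the pads.

Call:
step_arm:
  increments: [-0.1, -0.1, 0, 0, 1, -0.2, -0.25, 0, 0, 1, -0.35, -0.4, 0, 0, 1, -0.5, -0.5, 0, 0, 1, -0.7, -0.5, 0, 0, 1]

```text
t: 4.0
tcp_pos: [0.5157, -0.2257, 0.1776]
tool_rot: [-0.705, -0.027, 0.708, -0.021]
force: [-0.5, -0.1, -2.7]
finger_gap: 0.06
```

```bash
python3 -c "
from h import *
plan([.5195,-.25,.105],94)
"
```

```text
t 4.0 tcp [ 0.5157 -0.2257  0.1776] F [-0.5 -0.1 -2.7] gap 0.06 yaw_y -86.12 down [-0.004  0.009 -1.   ] q6 [-0.61  0.52  1.64  0.01  1.    0.89]
units [ 1.206  0.42  -0.041] turn -0.024
```

Gap 5 mm: the plate now lies flat between the pads, and it is free. I'll grip firmer, lift, and carry it towards the rack.

Call:
step_arm:
  increments: [-0.4, -0.1, 0, 0, 1, -0.8, -0.3, 0, 0, 1, -1.2, -0.7, 0, 0, 1, -1.4, -1.4, 0, 0, 1, -1.4, -2.2, 0, -0.3, 1]
  grip_force: 60

```text
t: 4.62
tcp_pos: [0.5086, -0.0955, 0.2652]
tool_rot: [0.707, 0.035, -0.706, 0.031]
force: [0.9, 1.0, -2.6]
finger_gap: 0.052
```

```bash
python3 -c "
from h import *
plan([.506,.139,.26],106.5)
"
```

```text
t 4.62 tcp [ 0.5086 -0.0955  0.2652] F [ 0.9  1.  -2.6] gap 0.052 yaw_y -84.69 down [ 0.001  0.006 -1.   ] q6 [-0.4   0.34  1.66  0.01  1.14  1.07]
units [ 0.109 -3.894 -0.318] turn -2.237
```

Call:
step_arm:
  increments: [0, -0.8, -0.06, -0.5, 1, 0, -1.7, -0.13, -1.0, 1, 0, -2.6, -0.2, -1.5, 1, 0.05, -3.4, -0.28, -2.0, 1, 0.05, -3.9, -0.32, -2.24, 1]

```text
t: 5.25
tcp_pos: [0.5065, 0.141, 0.2645]
tool_rot: [0.701, 0.104, -0.698, 0.101]
force: [0.2, 0.1, -2.7]
finger_gap: 0.054
```

Call:
step_arm:
  increments: [0, 0, 0, 0, 1, 0, 0, 0, 0, 1, 0, 0, 0, 0, 1, 0, 0, 0, 0, 1, 0, 0, 0, 0, 1]

```text
t: 5.88
tcp_pos: [0.5066, 0.1404, 0.2644]
tool_rot: [0.701, 0.104, -0.698, 0.1]
force: [-0.3, 0.5, -2.1]
finger_gap: 0.058
```

```bash
python3 -c "
from h import *
plan([.506,.139,.26],106.5)
cm=camera_model('wrist');im=snapshot('wrist');cv2.imwrite('pics/w4.png',im)
import json;json.dump({k:np.array(v).tolist() for k,v in cm.items()},open('w4.json','w'))
s=snapshot('scene');cv2.imwrite('pics/s4.png',s);t=snapshot('top');cv2.imwrite('pics/t4.png',t)
a=cv2.resize(im[:420],(392,294));b=cv2.resize(s[120:255,220:400],(392,294),interpolation=2);c=cv2.resize(t[170:290,190:350],(392,294),interpolation=2)
z=cv2.resize(im[0:300,100:500],(392,294),interpolation=2)
cv2.imwrite('pics/m4.png',np.vstack([np.hstack([a,b]),np.hstack([c,z])]))
"
```

```text
t 5.88 tcp [0.5066 0.1404 0.2644] F [-0.3  0.5 -2.1] gap 0.058 yaw_y -73.41 down [ 0.004  0.005 -1.   ] q6 [0.05 0.35 1.64 0.01 1.14 1.33]
units [0.074 0.019 0.017] turn 0.018
```

View pics/m4.png

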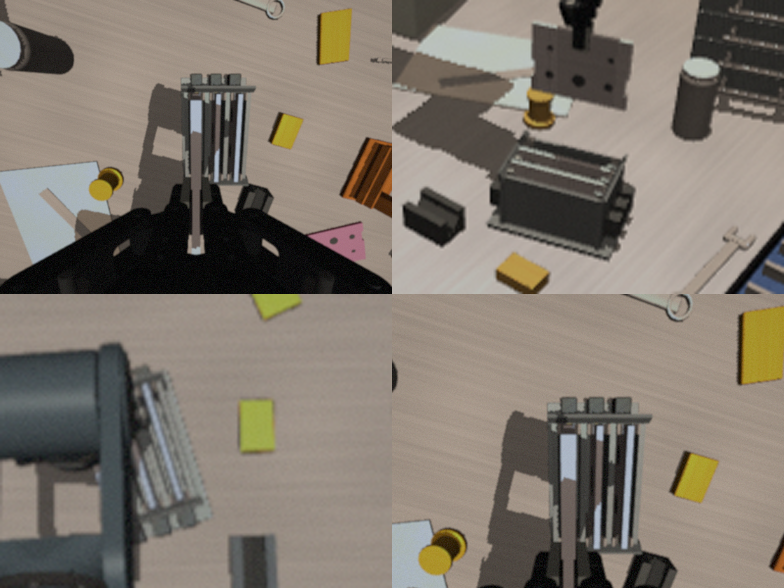

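The wrist and scene views show the plate upright in the pads, parallel to the bays and above the empty left (+y) bay, with the two stored plates to its right. Next I'll measure its attitude and the offset to the bay.

Run:
```python
from m import *
import json
w=cv2.imread("pics/w4.png");cm=json.load(open("w4.json"))
for thr in(125,140,155):
  for e,wd in blobs(w,(255,100,370,290),thr,60):
    if wd>20: continue
    P=[onz(cm,*q,.108) for q in e];print(thr,e.round(1).tolist(),round(wd,1),np.round(P,4).tolist(),np.linalg.norm(P[0]-P[1]).round(4))
s=sense();M=R.from_quat(s["tool_rot"]).as_matrix();cs=camera_model("scene")
n=M[:,1];a=-M[:,2]
for c in((533,23),(634,40),(628,107),(530,92)):
    u=220+(c[0]-392)/2.178;v=120+c[1]/2.178
    o,d=ray(cs,u,v);X=o+d*(n@(s["tcp_pos"]-o))/(n@d);r=X-s["tcp_pos"]
    print("corner along",(r@a).round(4),"up",(-r@M[:,0]).round(4),X.round(3))
# rows of wrist: profile across held plate near its far end
for v in(150,160,200,240):print(v,w[v,262:350:1].min(1).tolist())
```

```text
125 [[336.5, 259.6], [343.6, 133.4]] 6.0 [[0.4587, 0.0624, 0.108], [0.5841, 0.0998, 0.108]] 0.1309
140 [[336.5, 259.6], [343.6, 134.4]] 5.6 [[0.4587, 0.0624, 0.108], [0.5833, 0.0995, 0.108]] 0.13
155 [[336.6, 258.6], [343.8, 134.4]] 5.2 [[0.4599, 0.0626, 0.108], [0.5833, 0.0993, 0.108]] 0.1288
corner along -0.0637 up 0.0186 [0.445 0.122 0.283]
corner along 0.0671 up 0.0245 [0.571 0.16  0.289]
corner along 0.0692 up -0.0745 [0.573 0.161 0.19 ]
corner along -0.0654 up -0.0864 [0.444 0.122 0.178]
150 [54, 59, 58, 57, 63, 57, 58, 23, 39, 83, 132, 164, 172, 172, 171, 170, 172, 173, 171, 169, 172, 171, 176, 171, 166, 144, 102, 68, 39, 28, 36, 55, 60, 54, 57, 61, 56, 68, 67, 59, 49, 36, 28, 34, 29, 41, 66, 91, 100, 105, 117, 121, 112, 78, 34, 26, 10, 15, 20, 61, 105, 136, 144, 145, 145, 131, 90, 47, 27, 24, 33, 37, 22, 35, 31, 21, 42, 95, 152, 168, 175, 171, 173, 158, 116, 53, 16, 10]
160 [63, 57, 55, 55, 56, 50, 53, 29, 33, 80, 138, 167, 170, 174, 171, 169, 173, 172, 176, 169, 173, 170, 176, 172, 173, 147, 103, 68, 42, 29, 41, 53, 56, 59, 59, 58, 60, 56, 63, 52, 50, 35, 23, 35, 35, 39, 70,
[... 231 characters left out ...]
 91, 97, 99, 93, 95, 91, 90, 91, 90, 92, 93, 91, 90, 79, 58, 46, 30, 26, 54, 56, 55, 55, 46, 64, 56, 57, 56, 51, 32, 18, 4, 30, 39, 66, 84, 94, 98, 93, 89, 70, 43, 16, 14, 10, 17, 57, 99, 121, 129, 129, 126, 119, 80, 41, 36, 27, 34, 41, 33, 36, 31, 38, 83, 129, 164, 172, 174, 174, 154, 117, 52, 16, 22, 37, 71, 113]
240 [52, 51, 83, 112, 127, 119, 101, 69, 33, 32, 54, 81, 89, 92, 93, 92, 87, 88, 90, 90, 92, 89, 87, 89, 85, 59, 40, 26, 24, 28, 51, 55, 66, 97, 109, 74, 34, 38, 28, 29, 28, 26, 36, 66, 114, 160, 171, 176, 171, 159, 120, 60, 28, 15, 15, 28, 78, 110, 125, 128, 131, 117, 83, 41, 35, 29, 32, 35, 36, 33, 27, 39, 82, 137, 166, 171, 174, 173, 149, 97, 43, 17, 23, 62, 107, 129, 125, 123]
```

Run:
```python
from h import *
import json
cm=json.load(open("w4.json"));s=sense();M=R.from_quat(s["tool_rot"]).as_matrix()
T=s["tcp_pos"];a=-M[:,2];n=-M[:,1];print(a.round(3),n.round(3))
for u,v,z in((279.5,150,.288),(279.4,240,.286)):
    X=onz(cm,u,v,z);print("held",X.round(4),"across",((X-T)@n).round(4),"along",((X-T)@a).round(4))
b=np.array([.5046,.1383,0]);d=np.array([np.cos(np.radians(16.6)),np.sin(np.radians(16.6)),0]);nn=np.array([-d[1],d[0],0])
for u,v in((309.5,240),(312.5,150),(340,200)):
    X=onz(cm,u,v,.108);print("stored",X.round(4),"from bay",((X-b)@nn).round(4),((X-b)@d).round(4))
plan(b-0.002*d+[0,0,.18],106.6)
```

```text
[0.958 0.286 0.005] [-0.286  0.958  0.004]
held [0.5672 0.1576 0.288 ] across -0.0012 along 0.0631
held [0.5308 0.1468 0.286 ] across -0.0011 along 0.0251
stored [0.4718 0.0971 0.108 ] from bay -0.0302 -0.0432
stored [0.561  0.1232 0.108 ] from bay -0.0306 0.0498
stored [0.5218 0.081  0.108 ] from bay -0.0598 0.0001
t 6.03 tcp [0.5065 0.1408 0.2644] F [ 0.2  0.3 -2.7] gap 0.057 yaw_y -73.37 down [ 0.004  0.005 -1.   ] q6 [0.06 0.35 1.64 0.01 1.14 1.33]
units [1.407 0.036 0.083] turn 0.006
```

Both views agree on the bay to about 1 mm. I'll lower to the flare mouth with a lighter grip so the guides can square the plate's ~3° tilt.

Call:
step_arm:
  increments: [0.2, 0.03, 0.08, 0, 1, 0.5, 0.03, 0.08, 0, 1, 0.8, 0.03, 0.08, 0, 1, 1.1, 0.03, 0.08, 0, 1, 1.25, 0.03, 0.08, 0, 1]
  grip_force: 30

```text
t: 6.65
tcp_pos: [0.5015, 0.1379, 0.1878]
tool_rot: [0.7, 0.104, -0.699, 0.101]
force: [0.1, 0.5, -3.5]
finger_gap: 0.059
```

```bash
python3 -c "
from h import *
plan([.5027,.1382,.15],106.6)"
```

```text
t 6.65 tcp [0.5015 0.1379 0.1878] F [ 0.1  0.5 -3.5] gap 0.059 yaw_y -73.37 down [ 0.001  0.005 -1.   ] q6 [0.05 0.45 1.74 0.01 0.95 1.33]
units [ 0.63   0.003 -0.019] turn 0.006
```

Free so far. Now 20 mm down, slowly.

Call:
step_arm:
  increments: [0.07, 0, -0.01, 0, 1, 0.14, 0, -0.02, 0, 1, 0.21, 0, -0.02, 0, 1, 0.28, 0, -0.02, 0, 1, 0.35, 0, -0.02, 0, 1]

```text
t: 7.28
tcp_pos: [0.5028, 0.1383, 0.1668]
tool_rot: [0.7, 0.104, -0.699, 0.101]
force: [-0.0, -0.2, -2.7]
finger_gap: 0.051
```

```bash
python3 -c "
from h import *
plan([.5027,.1382,.15],106.6);print(sense()['ft_torque'])"
```

```text
t 7.28 tcp [0.5028 0.1383 0.1668] F [-0.  -0.2 -2.7] gap 0.051 yaw_y -73.37 down [ 0.001  0.005 -1.   ] q6 [0.05 0.48 1.76 0.01 0.9  1.33]
units [0.279 0.003 0.003] turn 0.006
[0.00332305 0.03791461 0.02047691]
```

Call:
step_arm:
  increments: [0.06, 0, 0, 0, 1, 0.12, 0, 0, 0, 1, 0.18, 0, 0, 0, 1, 0.24, 0, 0, 0, 1, 0.3, 0, 0, 0, 1]

```text
t: 7.9
tcp_pos: [0.5028, 0.1384, 0.1485]
tool_rot: [0.7, 0.104, -0.699, 0.101]
force: [0.3, 0.0, -1.8]
finger_gap: 0.055
```

```bash
python3 -c "
from h import *
plan([.5027,.1382,.132],106.6);print(sense()['ft_torque'])
cm=camera_model('wrist');im=snapshot('wrist');cv2.imwrite('pics/w5.png',im)
s=snapshot('scene')
a=cv2.resize(im[60:360,140:420],(392,420));b=cv2.resize(s[140:260,240:352],(392,420),interpolation=2)
cv2.imwrite('pics/m5.png',np.hstack([a,b]))
"
```

```text
t 7.9 tcp [0.5028 0.1384 0.1485] F [ 0.3  0.  -1.8] gap 0.055 yaw_y -73.37 down [ 0.001  0.005 -1.   ] q6 [0.05 0.51 1.77 0.01 0.86 1.33]
units [0.275 0.004 0.004] turn 0.007
[ 0.03203103 -0.03062684  0.06719843]
```

View pics/m5.png

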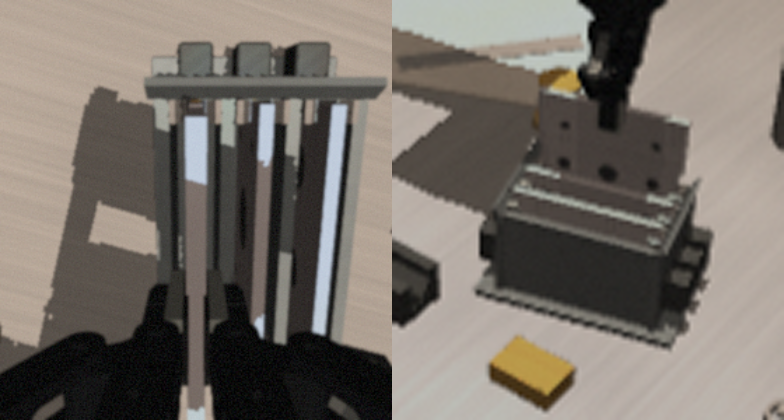

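The plate is entering the empty bay between its guides with no contact force. I'll continue until it stands on the noses.

Call:
step_arm:
  increments: [0.03, 0, 0, 0, 1, 0.06, 0, 0, 0, 1, 0.1, 0, 0, 0, 1, 0.13, 0, 0, 0, 1, 0.16, 0, 0, 0, 1]
  grip_force: 20

```text
t: 8.62
tcp_pos: [0.5025, 0.1384, 0.1386]
tool_rot: [0.7, 0.104, -0.699, 0.101]
force: [0.5, 0.5, -1.1]
finger_gap: 0.056
```

```bash
python3 -c "
from h import *
plan([.5027,.1382,.132],106.6);print(sense()['ft_torque'])
"
```

```text
t 8.62 tcp [0.5025 0.1384 0.1386] F [ 0.5  0.5 -1.1] gap 0.056 yaw_y -73.37 down [ 0.     0.005 -1.   ] q6 [0.05 0.53 1.78 0.01 0.83 1.33]
units [ 0.109  0.005 -0.002] turn 0.007
[ 0.000776   -0.02782303  0.0275998 ]
```

Call:
step_arm:
  increments: [0.02, 0, 0, 0, 1, 0.05, 0, 0, 0, 1, 0.07, 0, 0, 0, 1, 0.1, 0, 0, 0, 1, 0.13, 0, 0, 0, 1]

```text
t: 9.25
tcp_pos: [0.5025, 0.1385, 0.1307]
tool_rot: [0.7, 0.104, -0.699, 0.101]
force: [-0.4, 0.2, -2.1]
finger_gap: 0.052
```

```bash
python3 -c "
from h import *
plan([.5027,.1382,.132],106.6);print(sense()['ft_torque'])
"
```

```text
t 9.25 tcp [0.5025 0.1385 0.1307] F [-0.4  0.2 -2.1] gap 0.052 yaw_y -73.37 down [ 0.     0.005 -1.   ] q6 [0.05 0.54 1.79 0.01 0.82 1.33]
units [-0.022  0.005 -0.001] turn 0.006
[-0.0040127  -0.03285406 -0.01903255]
```

Call:
step_arm:
  increments: [0.02, 0, 0, 0, 1, 0.05, 0, 0, 0, 1, 0.07, 0, 0, 0, 1, 0.1, 0, 0, 0, 1, 0.13, 0, 0, 0, 1]

```text
t: 9.88
tcp_pos: [0.5039, 0.1386, 0.1243]
tool_rot: [0.701, 0.104, -0.698, 0.101]
force: [-0.1, -0.5, 6.2]
finger_gap: 0.052
```

```bash
python3 -c "
from h import *
plan([.5027,.1382,.125],106.6);print(sense()['ft_torque'])
"
```

```text
t 9.88 tcp [0.5039 0.1386 0.1243] F [-0.1 -0.5  6.2] gap 0.052 yaw_y -73.36 down [ 0.004  0.005 -1.   ] q6 [0.05 0.55 1.79 0.01 0.8  1.33]
units [-0.011  0.     0.022] turn 0.007
[-0.03910598  0.10853502 -0.05330675]
```

Contact (+6 N). A little farther, to seat and level it on both noses.

Call:
step_arm:
  increments: [0.01, 0, 0, 0, 1, 0.02, 0, 0, 0, 1, 0.03, 0, 0, 0, 1, 0.05, 0, 0, 0, 1, 0.05, 0, 0, 0, 1]

```text
t: 10.5
tcp_pos: [0.504, 0.1385, 0.1215]
tool_rot: [0.701, 0.104, -0.698, 0.101]
force: [-0.6, 0.1, 4.5]
finger_gap: 0.06
```

```bash
python3 -c "
from h import *
plan([.5027,.1382,.125],106.6);print(sense()['ft_torque'])
s=snapshot('scene');im=snapshot('wrist')
a=cv2.resize(im[60:360,140:420],(392,420));b=cv2.resize(s[140:260,240:352],(392,420),interpolation=2)
cv2.imwrite('pics/m6.png',np.hstack([a,b]))
"
```

```text
t 10.5 tcp [0.504  0.1385 0.1215] F [-0.6  0.1  4.5] gap 0.06 yaw_y -73.36 down [ 0.004  0.005 -1.   ] q6 [0.05 0.55 1.79 0.01 0.79 1.33]
units [-0.058 -0.001  0.023] turn 0.008
[-0.07654319  0.05478959  0.00423202]
```

View pics/m6.png

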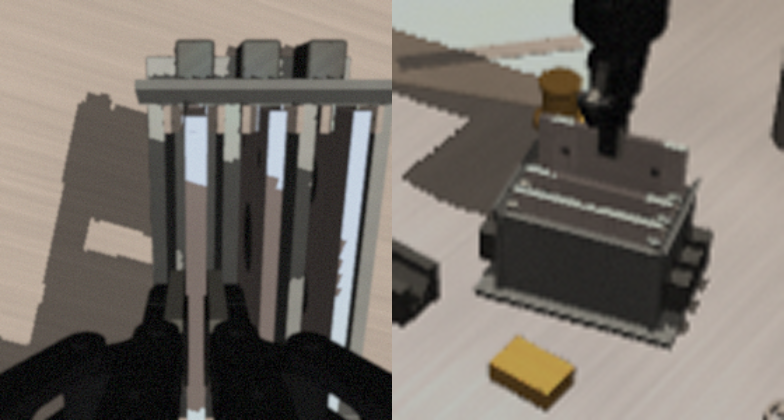

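The plate still stands slightly high at the far (+x) end, with its near end on its nose. I'll press gently to turn it level in the light grip.

Call:
step_arm:
  increments: [0.02, 0, 0, 0, 1, 0.04, 0, 0, 0, 1, 0.06, 0, 0, 0, 1, 0.07, 0, 0, 0, 1, 0.07, 0, 0, 0, 1]

```text
t: 11.22
tcp_pos: [0.5039, 0.1386, 0.117]
tool_rot: [0.701, 0.104, -0.698, 0.101]
force: [0.1, -0.9, 0.8]
finger_gap: 0.051
```

Run:
```python
from h import *
plan([.5027,.1382,.125],106.6);print(sense()['ft_torque'])
s=snapshot('scene');cv2.imwrite('pics/s7.png',s)
cs=camera_model("scene");T=sense()["tcp_pos"];d=np.array([.9583,.2857,0]);n=np.array([-.2857,.9583,0])
# top contour of plate in scene: predicted edge pixels for level top at z, and sharpest vertical gradient near
g=cv2.cvtColor(s,cv2.COLOR_BGR2GRAY).astype(float)
for k in(-.055,-.045,-.035,.035,.045,.055):
    best=[]
    zs=np.arange(.12,.175,.0005);P=[proj(cs,T*[1,1,0]+d*k+np.array([0,0,z])) for z in zs]
    val=np.array([cv2.getRectSubPix(g.astype(np.float32),(1,1),tuple(map(float,p)))[0,0] for p in P])
    gr=np.abs(val[6:]-val[:-6]);print(k,"edge z",zs[np.argmax(gr)+3].round(4),gr.max().round(0), val[::8].round(0).tolist())
```

```text
t 11.22 tcp [0.5039 0.1386 0.117 ] F [ 0.1 -0.9  0.8] gap 0.051 yaw_y -73.36 down [ 0.004  0.005 -1.   ] q6 [0.05 0.56 1.8  0.01 0.78 1.33]
units [-0.133 -0.001  0.02 ] turn 0.008
[-0.14119202  0.07554561 -0.03707431]
-0.055 edge z 0.1405 24.0 [66.0, 65.0, 67.0, 74.0, 94.0, 81.0, 57.0, 49.0, 48.0, 47.0, 40.0, 48.0, 64.0, 75.0]
-0.045 edge z 0.136 56.0 [70.0, 70.0, 67.0, 79.0, 132.0, 135.0, 71.0, 53.0, 53.0, 52.0, 49.0, 45.0, 58.0, 74.0]
-0.035 edge z 0.135 74.0 [70.0, 70.0, 70.0, 71.0, 140.0, 137.0, 72.0, 50.0, 47.0, 44.0, 43.0, 48.0, 53.0, 54.0]
0.035 edge z 0.1405 42.0 [63.0, 64.0, 64.0, 65.0, 80.0, 119.0, 159.0, 168.0, 167.0, 167.0, 168.0, 167.0, 166.0, 165.0]
0.045 edge z 0.14 38.0 [65.0, 64.0, 65.0, 67.0, 84.0, 122.0, 157.0, 166.0, 166.0, 164.0, 165.0, 165.0, 165.0, 166.0]
0.055 edge z 0.1355 72.0 [67.0, 67.0, 67.0, 73.0, 133.0, 176.0, 172.0, 166.0, 165.0, 166.0, 165.0, 164.0, 164.0, 164.0]
```

The upper edge is now level at about z 0.137 at both ends, and the plate is captive in the guides. I'll release, rise, close the fingers, and push from the top.

Call:
step_arm:
  increments: [0, 0, 0, 0, 0.8, 0, 0, 0, 0, 0.6, 0, 0, 0, 0, 0.5, -0.2, 0, 0, 0, 0.5, -0.5, 0, 0, 0, 0.5]

```text
t: 11.9
tcp_pos: [0.5035, 0.1384, 0.1475]
tool_rot: [0.701, 0.104, -0.699, 0.101]
force: [-0.5, 0.3, 0.5]
finger_gap: 0.501
```

Call:
step_arm:
  increments: [-0.2, 0, 0, 0, 0.5, -0.4, 0, 0, 0, 0.5, -0.4, 0, 0, 0, 1, -0.4, 0, 0, 0, 1, -0.4, 0, 0, 0, 1]

```text
t: 12.52
tcp_pos: [0.503, 0.1382, 0.171]
tool_rot: [0.7, 0.104, -0.699, 0.101]
force: [-0.7, -0.3, 0.4]
finger_gap: -0.001
```

Run:
```python
from h import *
plan([.5046,.1383,.142],106.6)
s=snapshot('scene');cv2.imwrite('pics/s8.png',s);im=snapshot('wrist')
cs=camera_model("scene");B=np.array([.5046,.1383,0]);d=np.array([.9583,.2857,0])
g=cv2.cvtColor(s,cv2.COLOR_BGR2GRAY).astype(np.float32)
for k in(-.055,-.045,-.035,-.02,0,.02,.035,.045,.055):
    zs=np.arange(.12,.175,.0005)
    val=np.array([cv2.getRectSubPix(g,(1,1),tuple(map(float,proj(cs,B+d*k+[0,0,z]))))[0,0] for z in zs])
    gr=val[6:]-val[:-6];print(k,"edge z",zs[np.argmax(gr)+3].round(4),gr.max().round(0))
a=cv2.resize(im[60:360,140:420],(392,420));b=cv2.resize(s[140:260,240:352],(392,420),interpolation=2)
cv2.imwrite('pics/m8.png',np.hstack([a,b]))
```

```text
t 12.53 tcp [0.503  0.1382 0.171 ] F [-0.7 -0.3  0.4] gap -0.001 yaw_y -73.36 down [ 0.001  0.005 -1.   ] q6 [0.05 0.47 1.75 0.01 0.91 1.33]
units [ 0.483  0.009 -0.024] turn 0.008
-0.055 edge z 0.166 42.0
-0.045 edge z 0.1685 44.0
-0.035 edge z 0.1355 64.0
-0.02 edge z 0.1395 47.0
0 edge z 0.1385 39.0
0.02 edge z 0.1405 41.0
0.035 edge z 0.141 36.0
0.045 edge z 0.14 33.0
0.055 edge z 0.136 67.0
```

View pics/m8.png

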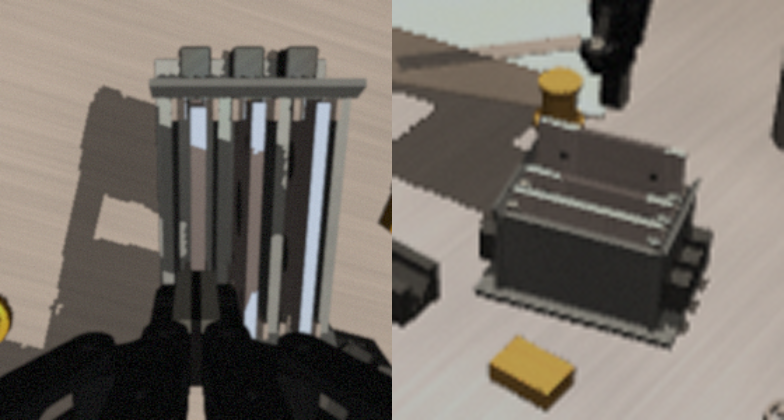

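The plate stands free in the bay with its upper edge at about z 0.138. Next I'll put the closed fingers over its middle and push down slowly.

Call:
step_arm:
  increments: [0.2, 0.01, -0.02, 0, 1, 0.4, 0.01, -0.02, 0, 1, 0.48, 0.01, -0.02, 0, 1, 0.53, 0.01, -0.02, 0, 1, 0.58, 0.01, -0.02, 0, 1]

```text
t: 13.25
tcp_pos: [0.505, 0.1382, 0.1365]
tool_rot: [0.701, 0.104, -0.699, 0.101]
force: [-0.5, -0.5, 3.4]
finger_gap: 0.0
```

Call:
step_arm:
  increments: [0.02, 0, 0, 0, 1, 0.04, 0, 0, 0, 1, 0.06, 0, 0, 0, 1, 0.08, 0, 0, 0, 1, 0.1, 0, 0, 0, 1]

```text
t: 13.88
tcp_pos: [0.5051, 0.1382, 0.1304]
tool_rot: [0.701, 0.104, -0.698, 0.101]
force: [0.7, 0.4, 4.0]
finger_gap: 0.001
```

Call:
step_arm:
  increments: [0.03, 0, 0, 0, 1, 0.06, 0, 0, 0, 1, 0.09, 0, 0, 0, 1, 0.12, 0, 0, 0, 1, 0.15, 0, 0, 0, 1]

```text
t: 14.5
tcp_pos: [0.5051, 0.1383, 0.1213]
tool_rot: [0.701, 0.104, -0.698, 0.101]
force: [0.2, -1.0, 3.5]
finger_gap: 0.001
```

Run:
```python
from h import *
plan([.5046,.1383,.108],106.6);print(sense()['ft_torque'])
s=snapshot('scene');b=cv2.resize(s[140:260,240:352],(560,600),interpolation=2)
cv2.imwrite('pics/m9.png',b)
```

```text
t 14.5 tcp [0.5051 0.1383 0.1213] F [ 0.2 -1.   3.5] gap 0.001 yaw_y -73.36 down [ 0.003  0.005 -1.   ] q6 [0.05 0.56 1.79 0.01 0.79 1.33]
units [ 0.221 -0.002  0.008] turn 0.008
[-0.07000197  0.07659334  0.01794113]
```

View pics/m9.png

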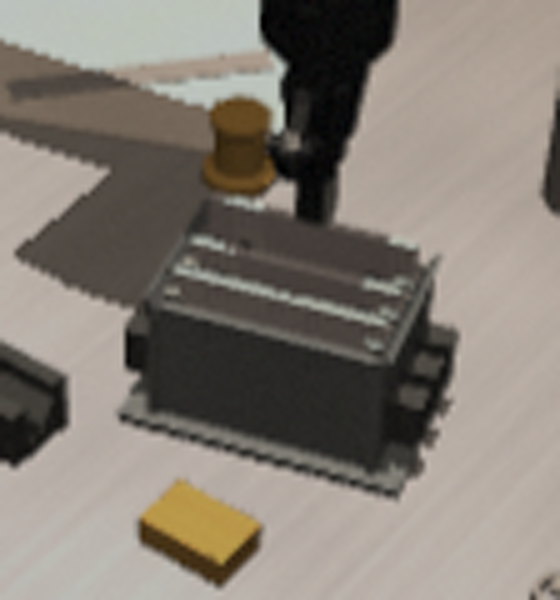

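The plate's edge, (228,203) to (418,245), runs parallel to its neighbour's, (190,243) to (407,287). It is level and about 13 mm from home, so I'll keep pushing.

Call:
step_arm:
  increments: [0.03, 0, 0, 0, 1, 0.06, 0, 0, 0, 1, 0.09, 0, 0, 0, 1, 0.12, 0, 0, 0, 1, 0.15, 0, 0, 0, 1]

```text
t: 15.18
tcp_pos: [0.5047, 0.1383, 0.1118]
tool_rot: [0.701, 0.104, -0.699, 0.101]
force: [0.7, 0.7, 0.3]
finger_gap: -0.002
```

Call:
step_arm:
  increments: [0.015, 0, 0, 0, 1, 0.03, 0, 0, 0, 1, 0.045, 0, 0, 0, 1, 0.06, 0, 0, 0, 1, 0.06, 0, 0, 0, 1]

```text
t: 15.8
tcp_pos: [0.5048, 0.1383, 0.1082]
tool_rot: [0.701, 0.104, -0.699, 0.101]
force: [-0.7, 0.2, -1.0]
finger_gap: -0.0
```

The force dropped, so the noses have likely sprung into the notches. I'll probe for the steep rise at the floor in small steps.

Call:
step_arm:
  increments: [0.01, 0, 0, 0, 1, 0.02, 0, 0, 0, 1, 0.03, 0, 0, 0, 1, 0.04, 0, 0, 0, 1, 0.05, 0, 0, 0, 1]

```text
t: 16.42
tcp_pos: [0.5049, 0.1382, 0.1079]
tool_rot: [0.701, 0.104, -0.698, 0.101]
force: [-5.0, -1.1, 24.1]
finger_gap: -0.001
```

The force rises steeply to 24 N at z 0.108, which is the home level. I'll withdraw and check.

Call:
step_arm:
  increments: [-0.1, 0, 0, 0, 1, -0.4, 0, 0, 0, 1, -1.0, 0, 0, 0, 1, -1.8, 0, 0, 0, 1, -2.4, 0, 0, 0, 1]

```text
t: 17.05
tcp_pos: [0.5048, 0.1376, 0.2537]
tool_rot: [0.701, 0.104, -0.698, 0.101]
force: [0.9, 0.4, 0.6]
finger_gap: 0.0
```

Run:
```python
from h import *
plan([.5046,.1383,.108],106.6)
s=snapshot('scene');im=snapshot('wrist')
b=cv2.resize(s[150:250,245:345],(500,500),interpolation=2);a=cv2.resize(s,(300,225))
c=cv2.resize(im,(300,225));cv2.imwrite('pics/m10.png',np.hstack([b,np.vstack([a,c,np.zeros((50,300,3),np.uint8)])]))
```

```text
t 17.05 tcp [0.5048 0.1376 0.2537] F [0.9 0.4 0.6] gap 0.0 yaw_y -73.33 down [ 0.005  0.005 -1.   ] q6 [0.05 0.36 1.66 0.   1.11 1.33]
units [ 2.428 -0.004  0.014] turn 0.014
```

View pics/m10.png

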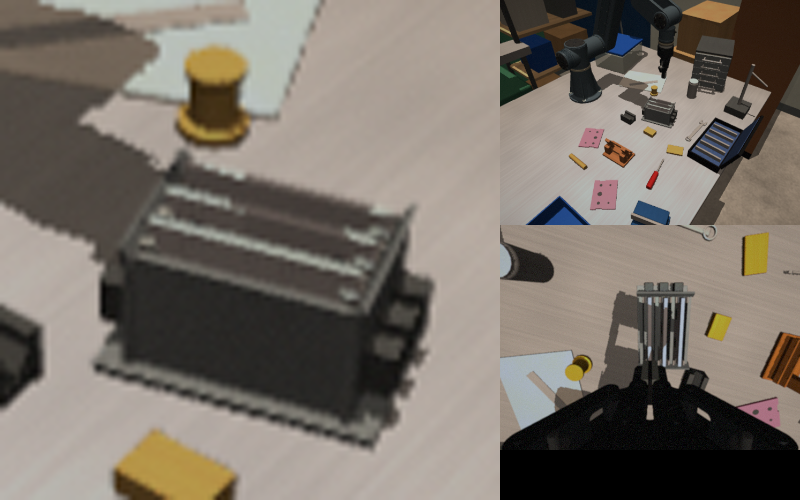

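The three upper edges are evenly spaced and level, the stand is empty, and the bystanders are in place. I'll hand it in.

```bash
python3 -c "
from station import *
print(sense()['force'].round(1));print(sign_off())"
```

```text
[ 1.  -0.4 -0.9]
the job is handed in; nothing more can be done
None
```

I took the template out of the leaning stand and slid it upright into the empty bay, the +y one of the three. I then pushed it home with closed fingers on the middle of its upper edge, and handed the job in at about 17 s.

**Last checks:**
- **Push home:** the pushing force was about 3–4 N, then fell to about 0. It rose to 24 N at z = 0.108 m, which is the level of the neighbouring plates.
- **Final pictures:** the three upper edges look level and evenly spaced, the stand is empty, and the other things look undisturbed. The gripper was clear at z = 0.25 m. I judged the final level by eye and from the finger height at the push.

**What differed from the plan:**
- **Tilt in the grip:** the plate hung about 3° tilted after leaving the stand. It squared itself on the noses under light pressure while still in the grip.
- **Noses passed early:** while levelling, it slipped about 15 mm past the height at which it should have stood on the noses, with the force readings at 6 N or less. The first part of the push was therefore done gripped rather than from the top.
- **Low push force:** the 3–4 N I measured was below the 5–10 N expected.

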